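Put the condiments back in the rack, stepping down in height from the canister

ROBOT

A 6-joint arm with a two-finger parallel gripper is mounted at the origin on a cart in front of the work surface, level with it; the furniture and walls round the work are solid. World frame = base frame: x ahead of the robot, y to its left, z up, the work surface at z = 0. Lengths are in mm, angles in rad, forces in N, time in s.
With the tool pointing down it reaches from about 250 to 725 mm from the base axis. Payload 4 kg.
Tool frame: the origin (TCP) lies midway between the tips of the shut fingers; the grasp point (between the pads) lies 19 mm behind it; z points along the fingers, y is the line along which they close (so a half turn about z gives the same grasp; the last joint's range is limited). The gripper opens to 85 mm and grips with 20 to 120 N. Pads are 22 mm wide; open, the fingers measure 114 mm over their backs; the gripper's body (76 mm by 85 mm) begins 54 mm behind the grasp point. The pads swing forward as they close: fully open they stand 13 mm farther back than shut.
Start: joints at [-1.228, 0.241, 0.005, 1.335, 0, 1.571], TCP at [168.061, -470.909, 231.306] pointing down, gripper open.
Joint ranges: [-2.72, 2.72], [-1.05, 1.87], [-1.09, 1.28], [-1.99, 2.15], [-1.42, 1.44], [-3.14, 3.14]. Speed limits (rad/s): [2.79, 2.79, 3.14, 3.14, 3.14, 3.14].

INTERFACE

Orientations are given as a unit quaternion [x, y, z, w].
In Python, from station import robot gives the robot as it stands.
- The arm moves only by the shell command python3 -m inch 'ROWS' [OPENING]. ROWS is JSON, a list of rows, each a list of 2 entries, a list of its own where there are three numbers: the shift along the tool's x, y, z in m, then the turn, a rotation vector about the tool's x, y, z in degrees. A call has 1 to 5 rows; each row is the pose to reach, as a shift and turn from the pose commanded when the call began, along the tool's axes at that moment; what a row does not reach only later rows make up. A row lasts 1/12 s, in which the tool goes at most 41.7 mm and 7.16 degrees, less where a joint would pass 70% of its speed; a pose out of reach is approached as far as the arm can. A call with a gripper value outside its range is refused whole. OPENING is the opening, from -1 (shut) to 1 (fully open), set as the call begins (- or left out, the last holds). The fingers move at their own pace and stop on an object; the grip force is fixed at half the most. Time passes only in rows, so rows that repeat a pose let the fingers close. It gives the time, the measured TCP pose, the force, the opening and the grip force at its end, in the units of the state.
- robot.observe(): the state, without advancing time (a new reading comes with each control period).
- robot.capture(name): name is "side" or "top"; returns a dict with "image" (420x560x3 uint8, blue, green, red), "K" (3x3 intrinsics, pixels), "R" (3x3) and "t" (3): a world point X has camera coordinates R X + t. Camera axes: x right, y down, z forward; pixel columns grow to the right and rows downward; lengths in mm; the calibration is good to about 2 mm. A picture is of the moment at which its call begins. There is no depth.
- robot.close_job(): hands the job in; it is judged then, once.
Trained networks look in the newest picture that a camera, given by its name, has taken for a name from the list of things; names that differ only in an ending like _2 or _b are one class to them, and where a whole thing is asked for, a point or a joint stands for the part that bears it (a point fixed in the world has none). Each returns a list of dicts, best first, with "p" (0 to 1); they miss things now and then, are a little off and sometimes report something else, mostly with a low value. They report only what shows in the picture. A call takes as long as a camera call. They do not tell look-alikes from the thing itself.
- robot.cut_out(camera, thing): "pixels" (420x560 bool, what is visible of it) and "rect" ([left, top, width, height] in pixels, round what is visible of it).
The state is a dict: "clock": time; "q": joint angles; "joint_vel": joint speeds; "joint_torque": joint torques, N m; "tool_pos": TCP position; "eef_rot": TCP orientation; "wrist_force": force on the tool from outside, world axes, zero at the start; "ft_torque": the same for the moment, N m; "opening": opening from 0.0 (shut) to 1.0 (fully open); "finger_force": force on a finger pad.
Only numpy, scipy, OpenCV 4.12 (cv2) and the standard library are available. Lean on these libraries where they do the work, as an engineer would, in place of code of your own. Each camera call takes 0.05 s, during which the arm holds its last target. There are 200 camera calls.

TASK

Put the pepper mill, the screw-top jar, the food tin and the white ramekin back in the wooden rack at the back of the worktop, each standing upright and fully down in a well of its own, lined up by height so that the row steps down away from the striped canister: the tallest in the well next to the canister, the shortest in the well farthest from it. The canister may stand at either end of the rack; leave the garlic and the matchbox where they lie.

Things in the scene. Friction and masses are not known exactly. Their poses are not given: they have to be found in the camera images.
- rack: Fixed wooden rack: board 100 mm deep (x), 420 mm long (y), top 18 mm above the worktop; end cheeks 12 mm thick, 39 mm high. Origin on the worktop under its centre, z up, y along the row. Four equal round wells 74 mm across, cork-lined flat floor 10 mm above the worktop (8 mm below the board's top), centres at x = 0, y = +150, +50, -50, -150 mm in the rack's frame.
- canister: Cream and green striped stoneware canister with a knobbed lid, 126 mm across, 204 mm tall, fixed; origin under its centre, z up. It stands 320 mm from the rack's centre in line with the row, beyond one end or the other (a kitchen timer, 64 mm across, 51 mm tall, stands beyond the other end). The well nearest to it is for the tallest thing.
- pepper_mill: Dark turned-wood pepper mill, 165 mm tall, the tallest; origin at the centre of its underside, z up. Body 58 mm across up to 119 mm, above it a rounded head 49 mm across from 120 to 154 mm, with a 12 mm knob on top up to 165 mm. The head is fixed to the body and can be gripped. 0.20 kg.
- honey_jar: Glass screw-top jar with a red lid and a label, 100 mm tall, second tallest; origin at the centre of its underside, z up. Body 60 mm across up to 88 mm, lid 65 mm across from there to the top, overhanging the body by 2.5 mm all round; it is screwed tight and does not turn, so the jar can be lifted by it. 0.44 kg.
- tin: Food tin with a printed label, a plain cylinder 57 mm across and 72 mm tall, third tallest; origin at the centre of its underside, z up. 0.18 kg.
- ramekin: Small white fluted ramekin, open and empty, 68 mm across outside, 38 mm tall, wall about 7 to 9 mm thick, inner floor about 6 mm up; the shortest; origin at the centre of its underside, z up. 0.13 kg.
- garlic: Bulb of garlic, about 60 mm across and 58 mm tall, loose, not part of the job; origin at the centre of its underside.
- matchbox: Small red closed matchbox lying flat, 36 x 56 x 16 mm (its x, y, z), loose, not part of the job; origin at the centre of its underside.
Not all that is in view belongs to the job. Leave any black or purple look-alike of the tin alone.

How it is judged (in metres and radians):
At the end, for the whole second after the job is handed in: From the canister outward the wells hold pepper mill, screw-top jar, tin, ramekin: each underside's centre within 13 mm of the well's centre along and across the rack and within 3 mm of its floor, upright within 0.1 rad, at rest (((y of canister in the frame of rack above 0 m and y of pepper_mill in the frame of rack between 0.137 and 0.163 m and y of honey_jar in the frame of rack between 0.037 and 0.063 m and y of tin in the frame of rack between -0.063 and -0.037 m and y of ramekin in the frame of rack between -0.163 and -0.137 m) or (y of canister in the frame of rack below 0 m and y of pepper_mill in the frame of rack between -0.163 and -0.137 m and y of honey_jar in the frame of rack between -0.063 and -0.037 m and y of tin in the frame of rack between 0.037 and 0.063 m and y of ramekin in the frame of rack between 0.137 and 0.163 m)) and x of pepper_mill in the frame of rack between -0.013 and 0.013 m and z of pepper_mill in the frame of rack between 0.007 and 0.013 m and angle between each of pepper_mill, honey_jar, tin, ramekin's own z axis and vertical below 0.1 rad and linear speed of each of pepper_mill, honey_jar, tin, ramekin below 0.02 m/s and angular speed of each of pepper_mill, honey_jar, tin, ramekin below 0.2 rad/s and x of honey_jar in the frame of rack between -0.013 and 0.013 m and z of honey_jar in the frame of rack between 0.007 and 0.013 m and x of tin in the frame of rack between -0.013 and 0.013 m and z of tin in the frame of rack between 0.007 and 0.013 m and x of ramekin in the frame of rack between -0.013 and 0.013 m and z of ramekin in the frame of rack between 0.007 and 0.013 m); the robot touches nothing.
It fails at once if the garlic or the matchbox is shoved more than 30 mm from where it lay (distance of any of garlic, matchbox from where it was at the start of the episode above 0.03 m).
It also fails if it takes over 125 s, if anything falls off the work surface, if the arm or the gripper's body presses on something with over 40 N, if the wrist force passes 120 N, or if a joint passes its speed limit or range.

## Working session

There is one attempt and no reset: what is moved stays moved. The work goes in short steps, Python scripts to look and compute and a shell command to move; the robot and the scene stay as the last step left them, time stands still between calls to the robot, and variables do not carry over. Pictures are saved under pics/ and viewed, at most 14 in all, crops included, and the job is handed in when it is done.

```bash
ls; mkdir -p pics
python3 - <<'E'
from station import robot
import cv2
for n in("side","top"):
    c=robot.capture(n);cv2.imwrite(f"pics/{n}0.png",c["image"]);print(n,c["K"],c["R"],c["t"])
    for th in "rack canister pepper_mill honey_jar tin ramekin garlic matchbox".split():
        print(th,[(round(d["p"],2),d["rect"]) for d in robot.cut_out(n,th)])
print(robot.observe())
E
```

```text
pics
side [[500.09135977   0.         273.4424736 ]
 [  0.         500.09135977 206.42924229]
 [  0.           0.           1.        ]] [[-0.9712918  -0.23756737 -0.01240936]
 [-0.09926281  0.45213664 -0.88640812]
 [ 0.21619237 -0.85972915 -0.46273821]] [ 471.74018896   46.15905087 1229.08958375]
rack [(0.72, [195.6, 153.8, 69.7, 90.6])]
canister [(0.72, [133.8, 175.2, 67.7, 104.3])]
pepper_mill [(0.68, [312.3, 114.6, 18.7, 55.8])]
honey_jar [(0.74, [268.8, 194.8, 28.4, 44.3]), (0.55, [308.9, 115.7, 18.1, 55.7])]
tin [(0.86, [188.4, 261.5, 24.8, 51.5]), (0.73, [131.0, 180.9, 70.7, 101.3]), (0.67, [221.2, 227.7, 28.5, 37.3]), (0.65, [283.6, 228.4, 23.1, 44.5])]
ramekin [(0.96, [294.0, 170.0, 20.3, 20.5])]
garlic [(0.55, [336.0, 163.1, 18.1, 21.0])]
matchbox []
top [[421.70272935   0.         271.89112276]
 [  0.         421.70272935 210.95519007]
 [  0.           0.           1.        ]] [[-0.02443161 -0.99969657  0.00314148]
 [-0.99189615  0.02384883 -0.12479291]
 [ 0.12468012 -0.00616491 -0.99217784]] [  74.9405432   467.19082383 1068.5706708 ]
rack [(0.8, [209.4, 131.9, 169.8, 43
[... 442 characters left out ...]
: 0.9, 'q': array([-1.22802762e+00,  2.40574848e-01,  5.01188223e-03,  1.33520198e+00,
       -3.15877268e-05,  1.57076383e+00]), 'joint_vel': array([ 0.00202039,  0.00056317, -0.0010843 , -0.0002355 , -0.0009887 ,
        0.00010902]), 'joint_torque': array([-1.74594866e-04, -3.72197270e+01,  2.52693343e+01,  1.07333806e-03,
        3.12011707e-05, -5.29023737e-06]), 'tool_pos': array([ 168.04056505, -470.92152031,  231.32358441]), 'eef_rot': array([ 9.85346843e-01,  1.70562594e-01, -1.28870986e-05,  1.81523461e-05]), 'wrist_force': array([ 0.16947069, -0.29379147,  0.53988414]), 'ft_torque': array([ 0.03764301, -0.02837807, -0.06983518]), 'finger_force': 0.0, 'opening': 0.9967765235281622}
```

View images.

View pics/side0.png

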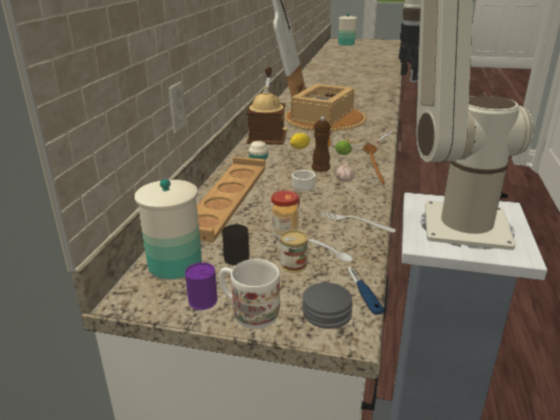

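View pics/top0.png

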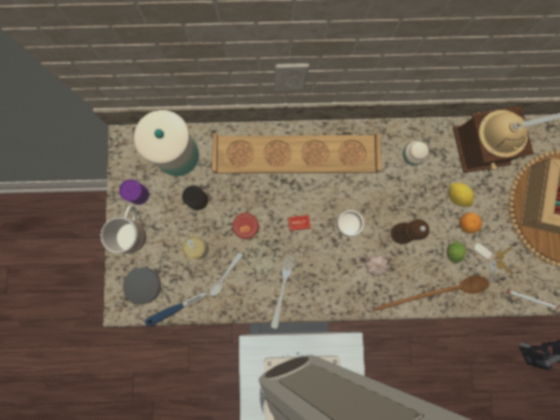

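```bash
cat > h.py <<'E'
import numpy as np,cv2
from scipy.optimize import least_squares
from station import robot
def cyl(x,y,prof,n=48):  # prof: list of (r,z)
    a=np.linspace(0,2*np.pi,n,endpoint=False)
    return np.vstack([np.c_[x+r*np.cos(a),y+r*np.sin(a),0*a+z] for r,z in prof])
def proj(c,P):
    q=(np.atleast_2d(P)@c["R"].T+c["t"])@c["K"].T
    return q[:,:2]/q[:,2:]
def box(p): return np.r_[p.min(0),p.max(0)]
def ray(c,uv,z):
    d=c["R"].T@np.linalg.inv(c["K"])@np.r_[uv,1.];o=-c["R"].T@c["t"]
    return o+d*(z-o[2])/d[2]
def fit(cams,rects,prof,x0):
    """prof(h) gives profile; fit x,y,h to boxes"""
    f=lambda p:np.concatenate([box(proj(c,cyl(p[0],p[1],prof(p[2]))))-b for c,b in zip(cams,rects)])
    s=least_squares(f,x0,loss='soft_l1');return s.x,f(s.x)
E
python3 - <<'E'
from h import *
C={n:robot.capture(n) for n in("side","top")}
T={n:{t:robot.cut_out(n,t) for t in ("pepper_mill","honey_jar","tin","ramekin","garlic","rack")} for n in C}
import pickle;pickle.dump((C,T),open("d.pkl","wb"))
P={"pepper_mill":lambda h:[(29,0),(29,119),(24.5,125),(24.5,154),(6,h)],"honey_jar":lambda h:[(30,0),(30,h-12),(32.5,h-12),(32.5,h)],"tin":lambda h:[(28.5,0),(28.5,h)],"ramekin":lambda h:[(30,0),(34,h)]}
H=dict(pepper_mill=165,honey_jar=100,tin=72,ramekin=38)
near={"side":dict(pepper_mill=(321,143),honey_jar=(285,215),tin=(294,250),ramekin=(303,181)),"top":dict(pepper_mill=(410,232),honey_jar=(245,226),tin=(195,247),ramekin=(350,222))}
for t in P:
    rs=[]
    for n in C:
        b=[np.array(d["rect"])for d in T[n][t]]
        b=[np.r_[r[:2],r[:2]+r[2:]] for r in b]
        r=min(b,key=lambda r:np.hypot(*((r[:2]+r[2:])/2-near[n][t]))); rs.append(r)
    x0=np.r_[ray(C["top"],near["top"][t],H[t])[:2],H[t]]
    s,e=fit(C.values(),rs,P[t],x0);print(t,s.round(1),e.round(1),x0.round(0))
# rack edges
m=T["top"]["rack"][0]["pixels"].astype(np.uint8)
print(cv2.boxPoints(cv2.minAreaRect(cv2.findNonZero(m))))
S,Tp=C["side"]["image"],C["top"]["image"]
a=cv2.resize(S[105:285,160:360],(800,720))[:,:]
def up(i,k): return cv2.resize(i,None,fx=k,fy=k,interpolation=cv2.INTER_CUBIC)
A=up(S[150:280,170:350],4.4)[:, :792]
cv2.imwrite("pics/sidecrop.png",A)
cv2.imwrite("pics/topcrop.png",up(Tp[120:280,170:435],3))
E
```

```text
Traceback (most recent call last):
ValueError: min() iterable argument is empty
```

```bash
cat > meas.py <<'E'
from h import *
P={"pepper_mill":lambda h:[(29,0),(29,119),(24.5,125),(24.5,154),(6,h)],"honey_jar":lambda h:[(30,0),(30,h-12),(32.5,h-12),(32.5,h)],"tin":lambda h:[(28.5,0),(28.5,h)],"ramekin":lambda h:[(30,0),(34,h)]}
H=dict(pepper_mill=165,honey_jar=100,tin=72,ramekin=38)
near={"side":dict(pepper_mill=(321,143),honey_jar=(285,215),tin=(294,250),ramekin=(303,181)),"top":dict(pepper_mill=(410,232),honey_jar=(245,226),tin=(195,247),ramekin=(350,222))}
def looks(k=3,things=H):
    C={};B={}
    for _ in range(k):
        for n in("side","top"):
            C[n]=robot.capture(n)
            for t in things:
                for d in robot.cut_out(n,t):
                    r=np.array(d["rect"]);r=np.r_[r[:2],r[:2]+r[2:]]
                    if np.hypot(*((r[:2]+r[2:])/2-near[n][t]))<14:B.setdefault((n,t),[]).append(r)
    return C,B
E
python3 - <<'E'
from meas import *
C,B=looks()
for t in P:
    print(t,{n:np.round(B.get((n,t),[]),0).tolist() for n in C})
    ns=[n for n in C if (n,t) in B]
    x0=np.r_[ray(C["top"],near["top"][t],H[t])[:2],H[t]]
    s,e=fit([C[n] for n in ns],[np.median(B[n,t],0) for n in ns],P[t],x0);print(s.round(1),e.round(1),x0.round(0))
r=robot.cut_out("top","rack")
m=r[0]["pixels"].astype(np.uint8)
print(cv2.boxPoints(cv2.minAreaRect(cv2.findNonZero(m))))
S,Tp=C["side"]["image"],C["top"]["image"]
up=lambda i,k: cv2.resize(i,None,fx=k,fy=k,interpolation=cv2.INTER_CUBIC)
cv2.imwrite("pics/sidecrop.png",up(S[150:280,170:350],4.4))
cv2.imwrite("pics/topcrop.png",up(Tp[120:280,170:435],3))
E
```

```text
pepper_mill {'side': [[311.0, 116.0, 329.0, 170.0], [312.0, 116.0, 329.0, 170.0], [312.0, 115.0, 328.0, 171.0]], 'top': [[390.0, 219.0, 430.0, 245.0], [390.0, 222.0, 428.0, 244.0], [390.0, 215.0, 429.0, 247.0]]}
[ 403.  -275.2  165.6] [-1.   0.   2.6  1.6 -1.2 -0.5  1.9  0.2] [ 396. -247.  165.]
honey_jar {'side': [[271.0, 193.0, 299.0, 239.0], [269.0, 196.0, 299.0, 238.0], [270.0, 192.0, 299.0, 240.0]], 'top': [[235.0, 213.0, 260.0, 238.0], [232.0, 211.0, 257.0, 239.0], [232.0, 213.0, 260.0, 242.0]]}
[426.8 128.7  88.4] [-0.   0.  -0.5 -0.6  0.2 -0.2 -0.4  1.1] [425. 130. 100.]
tin {'side': [[282.0, 232.0, 305.0, 272.0], [283.0, 226.0, 307.0, 274.0], [282.0, 227.0, 306.0, 272.0]], 'top': [[182.0, 237.0, 207.0, 260.0], [181.0, 236.0, 209.0, 258.0], [180.0, 235.0, 209.0, 258.0]]}
[378.3 260.5  78.4] [-2.9  0.1  0.9 -0.3 -0.1 -0.2  0.1  0.7] [378. 256.  72.]
ramekin {'side': [[295.0, 174.0, 317.0, 192.0], [292.0, 173.0, 317.0, 191.0], [293.0, 174.0, 318.0, 190.0]], 'top': [[334.0, 211.0, 364.0, 236.0], [333.0, 207.0, 363.0, 234.0], [333.0, 206.0, 364.0, 237.0]]}
[ 431.5 -136.1   25.2] [-2.  -0.3 -2.3 -0.5  2.5  3.3 -1.6  1.1] [ 434. -137.   38.]
[[212.00002 171.99998]
 [212.00002 132.99998]
 [380.      132.99998]
 [380.      171.99998]]
```

View pics/sidecrop.png

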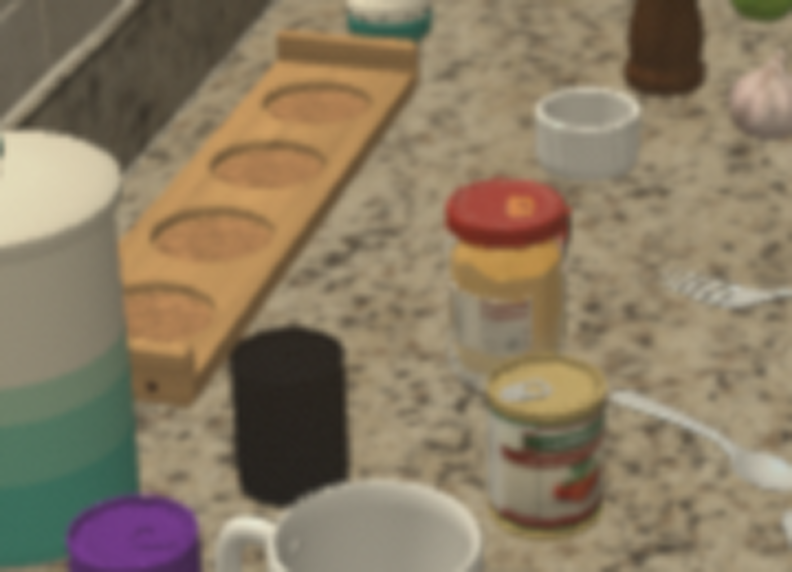

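View pics/topcrop.png

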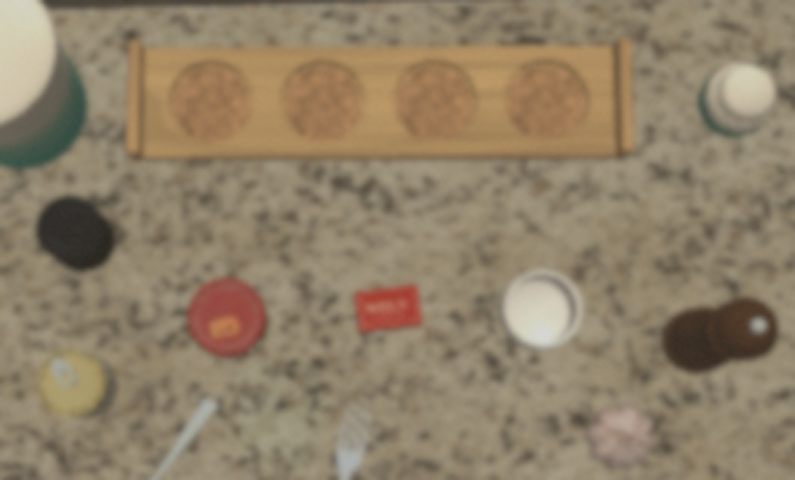

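Side crop: rack wells at (317,102), (268,164), (212,234); the printed tin at (546,390 top) with Go-To look-alikes black (288,415) and purple (130,540) — only the cream one with the printed label fits, clear of doubt. Top crop: wells at (210/323/436/547,100), jar lid (227,317), ramekin (542,308), mill knob (759,325), matchbox (388,308), garlic (622,434). The canister is on the left (+y).

Run:
```python
from h import *
C={n:robot.capture(n) for n in("side","top")}
Pm={n:C[n]["K"]@np.c_[C[n]["R"],C[n]["t"]] for n in C}
tc=lambda u,v:np.r_[(u+.5)/3-.5+170,(v+.5)/3-.5+120]
sc=lambda u,v:np.r_[(u+.5)/4.4-.5+170,(v+.5)/4.4-.5+150]
F={"jarlid100":((227,317),(507,205)),"tin72":((73,383),(546,390)),"ram38":((542,308),(588,117)),
"wD":((547,100),(317,102)),"wC":((436,100),(268,164)),"wB":((323,100),(212,234))}
for k,(a,b) in F.items():
    X=cv2.triangulatePoints(Pm["top"],Pm["side"],tc(*a),sc(*b)).ravel();X=X[:3]/X[3]
    print(k,X.round(1),(proj(C["top"],X)-tc(*a)).round(1),(proj(C["side"],X)-sc(*b)).round(1))
X=cv2.triangulatePoints(Pm["top"],Pm["side"],tc(759,325),np.r_[321.7,118.5]).ravel();print("knob",(X[:3]/X[3]).round(1))
for k,p,z in (("w1",(210,100),16),("w2",(323,100),16),("w3",(436,100),16),("w4",(547,100),16),("jar",(227,317),100),("tin",(73,383),72),("ram",(542,308),38),("knob",(759,325),165),
  ("millbase",(697,340),20),("rfl",(128,157),18),("rfr",(634,155),18),("rbl",(128,46),18),("rbr",(634,46),18),("match",(388,308),16),("garlic",(622,434),40)):print(k,ray(C["top"],tc(*p),z).round(1))
```

```text
jarlid100 [426.  129.3  97.2] [[0.1 0.3]] [[-0.2 -0. ]]
tin72 [377.5 259.6  66.4] [[0.  0.1]] [[-0.1 -0. ]]
ram38 [ 432.7 -139.2   30.1] [[0.1 0.5]] [[-0.4 -0. ]]
wD [ 621.3 -155.2   16.4] [[0.1 0.2]] [[-0.1 -0. ]]
wC [623.8 -56.1  15.7] [[0.1 0.2]] [[-0.2 -0. ]]
wB [626.1  44.9  15.8] [[0.1 0.3]] [[-0.2 -0. ]]
knob [ 404.8 -279.   158.6]
w1 [629.1 146.   16. ]
w2 [626.7  45.1  16. ]
w3 [624.3 -55.9  16. ]
w4 [ 622.  -155.1   16. ]
jar [426.4 129.2 100. ]
tin [377.5 258.6  72. ]
ram [ 433.4 -137.5   38. ]
knob [ 404.6 -276.7  165. ]
millbase [ 403.9 -274.6   20. ]
rfl [578.5 219.3  18. ]
rfr [ 569.6 -229.6   18. ]
rbl [679.9 218.6  18. ]
rbr [ 669.3 -235.2   18. ]
match [438.7  -6.9  16. ]
garlic [ 324.6 -199.8   40. ]
```

```bash
python3 -m inch '[[[0,0,0],[0,0,-7]],[[0,0,0],[0,0,-14]],[[0,0,0],[0,0,-21]],[[0,0,0],[0,0,-28]],[[0,0,0],[0,0,-35]]]' 1
python3 -m inch '[[[0,0,0],[0,0,-7]],[[0,0,0],[0,0,-14]],[[0,0,0],[0,0,-21]],[[0,0,0],[0,0,-28]],[[0,0,0],[0,0,-35.36]]]'
```

```text
clock: 3.67
tool_pos: [168.1, -470.9, 231.3]
eef_rot: [0.887, 0.462, 0.0, 0.0]
wrist_force: [-0.4, 0.6, 0.1]
opening: 0.999
finger_force: 0.0
clock: 4.08
tool_pos: [168.0, -470.9, 231.3]
eef_rot: [0.706, 0.708, 0.0, -0.0]
wrist_force: [0.9, 0.9, -0.3]
opening: 1.004
finger_force: 0.0
```

```bash
python3 -m inch '[[[0.02,0.024,0],[0,0,0]],[[0.05,0.06,0],[0,0,0]],[[0.075,0.09,0],[0,0,0]],[[0.1,0.12,0],[0,0,0]],[[0.12,0.145,0],[0,0,0]]]'
python3 -m inch '[[[0.025,0.03,0],[0,0,0]],[[0.05,0.06,0],[0,0,0]],[[0.068,0.083,0],[0,0,0]],[[0.075,0.0915,0],[0,0,0]],[[0.075,0.0915,0],[0,0,0]]]'
python3 - <<'E'
from h import *
o=robot.observe();print(o["tool_pos"],o["q"])
c=robot.capture("side");s=robot.capture("top")
up=lambda i: cv2.resize(i,None,fx=3,fy=3,interpolation=cv2.INTER_CUBIC)
cv2.imwrite("pics/m1.png",np.hstack([up(c["image"][60:190,255:385]),up(s["image"][180:310,350:480])]))
E
```

```text
clock: 4.5
tool_pos: [315.1, -349.5, 231.4]
eef_rot: [0.708, 0.706, 0.0, 0.0]
wrist_force: [-0.2, 0.1, -0.3]
opening: 1.001
finger_force: 0.0
clock: 4.92
tool_pos: [407.0, -275.1, 231.2]
eef_rot: [0.707, 0.707, 0.0, 0.0]
wrist_force: [0.2, -0.0, -1.5]
opening: 0.998
finger_force: 0.0
[ 406.96899267 -275.13795284  231.16539565] [-5.94627086e-01  2.23270582e-01 -1.78394197e-02  1.32960474e+00
  2.35279283e-04  9.75183084e-01]
```

View pics/m1.png

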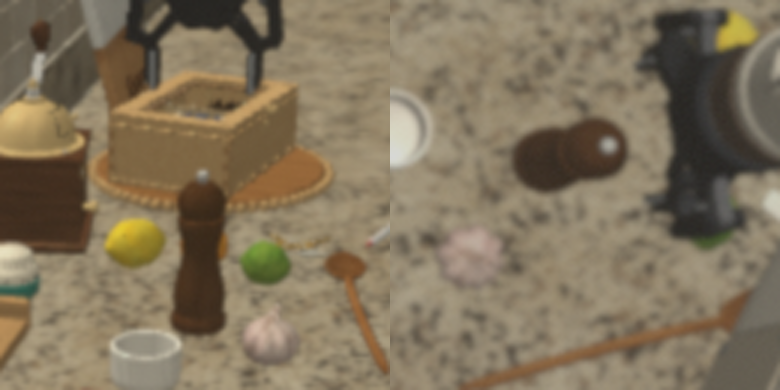

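The gripper is centred over the mill (side panel knob (202,175), fingers (150/255,80)); going down.

```bash
python3 -m inch '[[[-0.001,-0.0025,0.03],[0,0,0]],[[-0.001,-0.0025,0.06],[0,0,0]],[[-0.001,-0.0025,0.09],[0,0,0]],[[-0.001,-0.0025,0.11],[0,0,0]],[[-0.001,-0.0025,0.116],[0,0,0]]]' 1
python3 -m inch '[[[0,0,0],[0,0,0]],[[0,0,0],[0,0,0]],[[0,0,0],[0,0,0]],[[0,0,0],[0,0,0]],[[0,0,0],[0,0,0]]]' -1
python3 -m inch '[[[0,0,0],[0,0,0]],[[0,0,0],[0,0,0]],[[0,0,0],[0,0,0]],[[0,0,0],[0,0,0]],[[0,0,0],[0,0,0]]]' -1
python3 - <<'E'
from h import *
o=robot.observe();print(o["tool_pos"],o["q"])
c=robot.capture("side");s=robot.capture("top")
up=lambda i: cv2.resize(i,None,fx=3,fy=3,interpolation=cv2.INTER_CUBIC)
cv2.imwrite("pics/m2.png",np.hstack([up(c["image"][60:190,255:385]),up(s["image"][180:310,350:480])]))
E
```

```text
clock: 5.43
tool_pos: [399.0, -277.4, 111.9]
eef_rot: [0.709, 0.705, -0.001, -0.003]
wrist_force: [-0.0, 0.5, 0.6]
opening: 1.001
finger_force: 0.0
clock: 5.85
tool_pos: [404.0, -279.2, 117.7]
eef_rot: [0.708, 0.706, 0.0, 0.002]
wrist_force: [-1.4, -1.2, 8.0]
opening: 0.537
finger_force: 61.2
clock: 6.27
tool_pos: [404.0, -279.2, 117.7]
eef_rot: [0.708, 0.706, -0.0, 0.003]
wrist_force: [-0.8, -0.9, 6.9]
opening: 0.543
finger_force: 61.2
[ 404.0253212  -279.15965045  117.7161725 ] [-0.60393905  0.30114577 -0.22367068  1.04095564 -0.00110753  0.97050951]
```

View pics/m2.png

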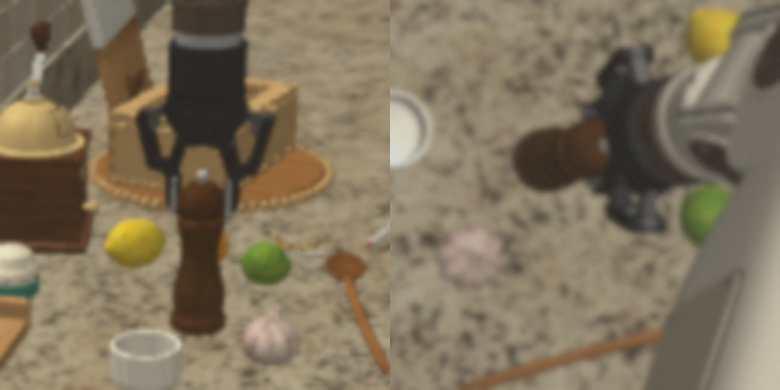

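```bash
python3 -m inch '[[[0,0,-0.01],[0,0,0]],[[0,0,-0.03],[0,0,0]],[[0,0,-0.05],[0,0,0]],[[0,0,-0.07],[0,0,0]],[[0,0,-0.075],[0,0,0]]]'
python3 -m inch '[[[0,0,0],[0,0,0]],[[0,0,0],[0,0,0]]]'
python3 - <<'E'
from h import *
o=robot.observe();print(o["tool_pos"],o["eef_rot"])
c=robot.capture("side");s=robot.capture("top")
up=lambda i: cv2.resize(i,None,fx=3,fy=3,interpolation=cv2.INTER_CUBIC)
cv2.imwrite("pics/m3.png",np.hstack([up(c["image"][60:190,255:385]),up(s["image"][180:310,350:480])]))
E
```

```text
clock: 6.78
tool_pos: [404.4, -278.6, 194.2]
eef_rot: [0.708, 0.706, 0.001, 0.003]
wrist_force: [0.8, 0.3, -1.9]
opening: 0.543
finger_force: 62.1
clock: 6.95
tool_pos: [402.6, -277.5, 190.1]
eef_rot: [0.708, 0.706, 0.0, -0.0]
wrist_force: [-0.5, 0.7, -3.1]
opening: 0.54
finger_force: 62.1
[ 402.58915604 -277.5328301   190.06485866] [ 7.08284230e-01  7.05927366e-01  2.14495298e-05 -4.67115300e-05]
```

View pics/m3.png

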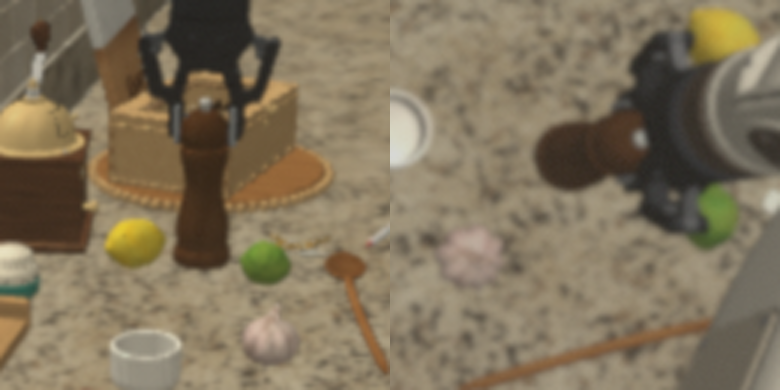

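```bash
python3 -m inch '[[[0.02,0.0107,0],[0,0,0]],[[0.045,0.0241,0],[0,0,0]],[[0.073,0.0391,0],[0,0,0]],[[0.101,0.0541,0],[0,0,0]],[[0.129,0.0691,0],[0,0,0]]]'
python3 -m inch '[[[0.03,0.0161,0],[0,0,0]],[[0.06,0.0322,0],[0,0,0]],[[0.09,0.0483,0],[0,0,0]],[[0.12,0.0644,0],[0,0,0]],[[0.15,0.0805,0],[0,0,0]]]'
python3 -m inch '[[[0.03,0.0161,0],[0,0,0]],[[0.06,0.0322,0],[0,0,0]],[[0.09,0.0483,0],[0,0,0]],[[0.12,0.0644,0],[0,0,0]],[[0.143,0.0768,0],[0,0,0]]]'
python3 -m inch '[[[0,0,0],[0,0,0]],[[0,0,0],[0,0,0]],[[0,0,0],[0,0,0]],[[0,0,0],[0,0,0]]]'
python3 - <<'E'
from h import *
o=robot.observe();print(o["tool_pos"],o["eef_rot"])
c=robot.capture("side");s=robot.capture("top")
up=lambda i: cv2.resize(i,None,fx=3,fy=3,interpolation=cv2.INTER_CUBIC)
cv2.imwrite("pics/m4.png",np.hstack([up(c["image"][110:250,135:265]),up(s["image"][60:200,180:310])]))
E
```

```text
clock: 7.47
tool_pos: [471.8, -147.5, 188.8]
eef_rot: [0.709, 0.706, -0.001, -0.001]
wrist_force: [1.0, -1.0, -2.7]
opening: 0.539
finger_force: 62.2
clock: 7.88
tool_pos: [552.9, 2.4, 188.6]
eef_rot: [0.708, 0.706, -0.001, -0.001]
wrist_force: [0.8, -0.4, -3.5]
opening: 0.54
finger_force: 62.2
clock: 8.3
tool_pos: [630.6, 146.1, 188.0]
eef_rot: [0.708, 0.706, -0.001, -0.001]
wrist_force: [0.5, -0.3, -2.6]
opening: 0.543
finger_force: 62.2
clock: 8.63
tool_pos: [629.7, 142.4, 189.3]
eef_rot: [0.709, 0.706, -0.001, -0.001]
wrist_force: [-0.1, -0.1, -2.3]
opening: 0.537
finger_force: 62.5
[629.73006252 142.39602698 189.33980002] [ 7.08697744e-01  7.05511219e-01 -1.08404906e-03 -5.02490221e-04]
```

View pics/m4.png

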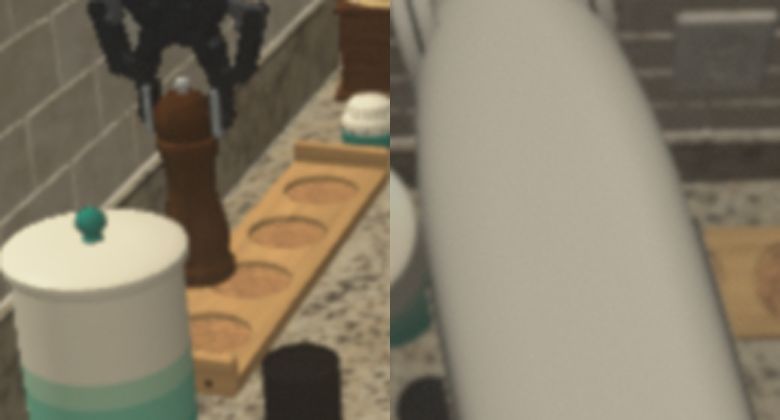

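Run:
```python
from h import *
c=robot.capture("side")
for z0 in (72,):
    print(proj(c,[[629.7,143,z0],[629.7,143,z0+165]]))
p=box(proj(c,cyl(629.7,143,[(29,72),(29,76)])));print(p)
d=robot.cut_out("side","pepper_mill");print([(x["p"],x["rect"]) for x in d])
```

```text
[[201.15773795 200.01243492]
 [195.38081905 135.00188711]]
[188.89039271 193.25849123 213.199721   205.540704  ]
[(0.62, [186.8, 134.8, 26.0, 69.3])]
```

```bash
python3 -m inch '[[[0.0015,-0.0005,0.012],[0,0,0]],[[0.0015,-0.0005,0.025],[0,0,0]],[[0.0015,-0.0005,0.038],[0,0,0]],[[0.0015,-0.0005,0.044],[0,0,0]],[[0.0015,-0.0005,0.044],[0,0,0]]]'
python3 -m inch '[[[0,0,0.004],[0,0,0]],[[0,0,0.008],[0,0,0]],[[0,0,0.012],[0,0,0]],[[0,0,0.014],[0,0,0]],[[0,0,0.014],[0,0,0]]]'
python3 -m inch '[[[0,0,0.002],[0,0,0]],[[0,0,0.004],[0,0,0]],[[0,0,0.004],[0,0,0]]]'
```

```text
clock: 9.25
tool_pos: [628.8, 144.2, 144.6]
eef_rot: [0.709, 0.706, -0.002, -0.001]
wrist_force: [0.1, -0.2, -2.0]
opening: 0.544
finger_force: 62.5
clock: 9.67
tool_pos: [629.8, 144.9, 131.9]
eef_rot: [0.708, 0.706, -0.0, -0.0]
wrist_force: [0.2, -0.9, -2.2]
opening: 0.543
finger_force: 62.5
clock: 9.92
tool_pos: [630.0, 145.0, 128.1]
eef_rot: [0.708, 0.706, -0.0, -0.0]
wrist_force: [0.2, 0.4, -2.0]
opening: 0.538
finger_force: 62.5
```

```bash
python3 -m inch '[[[0,0,0.001],[0,0,0]],[[0,0,0.0015],[0,0,0]],[[0,0,0.0015],[0,0,0]]]'
python3 -m inch '[[[0,0,0.001],[0,0,0]],[[0,0,0.0015],[0,0,0]],[[0,0,0.0015],[0,0,0]]]'
```

```text
clock: 10.17
tool_pos: [630.2, 145.2, 127.9]
eef_rot: [0.708, 0.706, 0.001, 0.0]
wrist_force: [-2.6, 0.5, 4.1]
opening: 0.538
finger_force: 63.0
clock: 10.42
tool_pos: [630.3, 145.3, 127.9]
eef_rot: [0.708, 0.706, 0.001, 0.0]
wrist_force: [-5.0, -0.4, 9.8]
opening: 0.54
finger_force: 63.6
```

```bash
python3 -m inch '[[[0,0,0],[0,0,0]],[[0,0,0],[0,0,0]],[[0,0,0],[0,0,0]],[[0,0,0],[0,0,0]]]' 0.6
python3 -m inch '[[[0,0,-0.01],[0,0,0]],[[0,0,-0.03],[0,0,0]],[[0,0,-0.055],[0,0,0]],[[0,0,-0.08],[0,0,0]],[[0,0,-0.105],[0,0,0]]]' 0.6
python3 -m inch '[[[-0.005,-0.03,0],[0,0,0]],[[-0.01,-0.065,0],[0,0,0]],[[-0.015,-0.1,0],[0,0,0]],[[-0.015,-0.135,0],[0,0,0]],[[-0.015,-0.165,0],[0,0,0]]]' 1
python3 -m inch '[[[0,-0.038,0],[0,0,0]],[[0,-0.038,0],[0,0,0]],[[0,-0.038,0],[0,0,0]]]'
python3 - <<'E'
from h import *
c=robot.capture("side")
print(box(proj(c,cyl(629.1,145,[(29,10),(29,129),(24.5,135),(24.5,164),(6,175)]))).round(1))
d=robot.cut_out("side","pepper_mill");print([(x["p"],x["rect"]) for x in d])
up=lambda i: cv2.resize(i,None,fx=3,fy=3,interpolation=cv2.INTER_CUBIC)
cv2.imwrite("pics/m5.png",up(c["image"][110:280,135:340]))
E
```

```text
clock: 10.75
tool_pos: [630.1, 145.0, 124.9]
eef_rot: [0.708, 0.706, -0.0, -0.0]
wrist_force: [0.9, -0.4, -0.5]
opening: 0.801
finger_force: 0.0
clock: 11.17
tool_pos: [630.0, 144.9, 231.8]
eef_rot: [0.708, 0.706, -0.0, 0.0]
wrist_force: [1.2, -0.2, -0.9]
opening: 0.797
finger_force: 0.0
clock: 11.58
tool_pos: [463.0, 130.1, 230.9]
eef_rot: [0.709, 0.706, 0.0, 0.0]
wrist_force: [-0.1, 0.6, 0.1]
opening: 0.998
finger_force: 0.0
clock: 11.83
tool_pos: [425.3, 130.5, 231.1]
eef_rot: [0.708, 0.706, 0.0, 0.0]
wrist_force: [0.6, -0.1, 0.3]
opening: 1.003
finger_force: 0.0
[186.8 159.8 214.9 228.7]
[(0.89, [188.6, 157.7, 27.4, 69.8])]
```

View pics/m5.png

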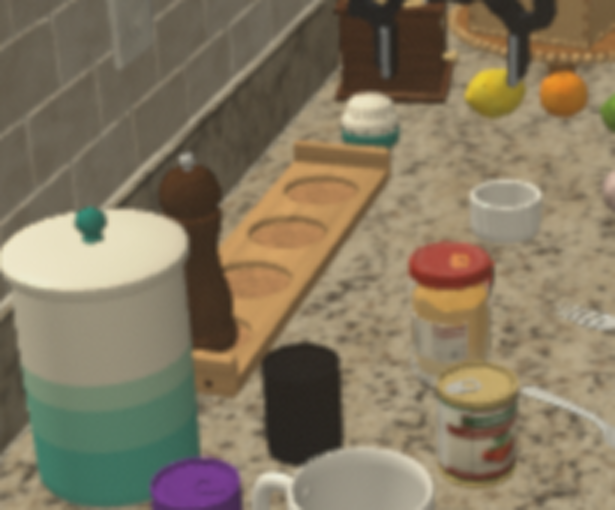

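Mill stands in the well by the canister (knob (187,160), base (212,340)). Next the jar: gripper above it.

```bash
python3 -m inch '[[[-0.001,0.001,0.03],[0,0,0]],[[-0.001,0.001,0.065],[0,0,0]],[[-0.001,0.001,0.1],[0,0,0]],[[-0.001,0.001,0.13],[0,0,0]],[[-0.001,0.001,0.15],[0,0,0]]]' 1
python3 -m inch '[[[0,0,0.01],[0,0,0]],[[0,0,0.014],[0,0,0]],[[0,0,0.014],[0,0,0]]]'
python3 -m inch '[[[0,0,0],[0,0,0]],[[0,0,0],[0,0,0]],[[0,0,0],[0,0,0]],[[0,0,0],[0,0,0]],[[0,0,0],[0,0,0]]]' -1
python3 -m inch '[[[0,0,-0.01],[0,0,0]],[[0,0,-0.03],[0,0,0]],[[0,0,-0.05],[0,0,0]],[[0,0,-0.05],[0,0,0]],[[0,0,-0.05],[0,0,0]]]'
python3 - <<'E'
from h import *
o=robot.observe();print(o["tool_pos"],o["eef_rot"])
c=robot.capture("side")
print(box(proj(c,cyl(425.5,129.3,[(30,50),(30,138),(32.5,138),(32.5,150)]))).round(1))
d=robot.cut_out("side","honey_jar");print([(x["p"],x["rect"]) for x in d])
up=lambda i: cv2.resize(i,None,fx=3,fy=3,interpolation=cv2.INTER_CUBIC)
cv2.imwrite("pics/m6.png",up(c["image"][110:280,185:390]))
E
```

```text
clock: 12.35
tool_pos: [428.4, 129.4, 77.6]
eef_rot: [0.709, 0.706, -0.001, -0.001]
wrist_force: [0.3, 0.0, -0.4]
opening: 1.0
finger_force: 0.0
clock: 12.6
tool_pos: [428.8, 129.7, 65.3]
eef_rot: [0.709, 0.706, -0.001, -0.0]
wrist_force: [0.2, 0.0, -0.2]
opening: 1.005
finger_force: 0.0
clock: 13.02
tool_pos: [429.1, 130.1, 67.7]
eef_rot: [0.708, 0.706, 0.001, 0.001]
wrist_force: [-1.8, -0.1, 5.6]
opening: 0.738
finger_force: 65.1
clock: 13.43
tool_pos: [428.9, 129.9, 116.8]
eef_rot: [0.708, 0.706, 0.001, 0.001]
wrist_force: [0.8, 0.3, -3.3]
opening: 0.739
finger_force: 67.0
[428.92545769 129.94456616 116.78394123] [7.08331223e-01 7.05878837e-01 1.21221651e-03 6.90573383e-04]
[270.5 169.8 299.  220.2]
[(0.73, [269.8, 174.5, 30.4, 47.6])]
```

View pics/m6.png

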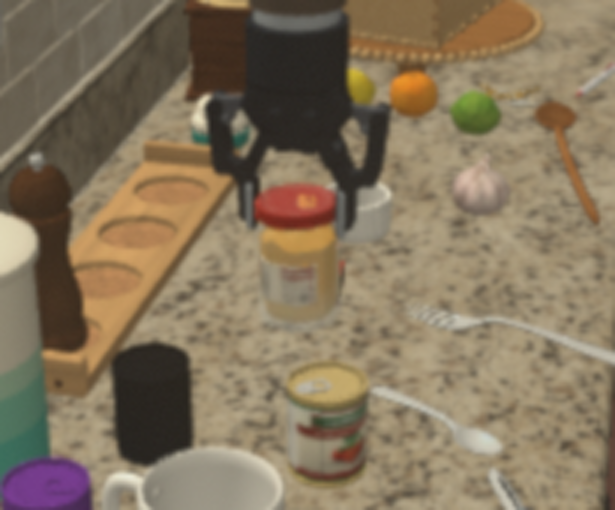

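Jar is held upright ((297,205) lid). Moving to the second well.

```bash
python3 -m inch '[[[-0.018,0.008,-0.01],[0,0,0]],[[-0.042,0.02,-0.015],[0,0,0]],[[-0.065,0.04,-0.015],[0,0,0]],[[-0.08,0.065,-0.015],[0,0,0]],[[-0.0843,0.095,-0.015],[0,0,0]]]'
python3 -m inch '[[[0,0.03,0],[0,0,0]],[[0,0.06,0],[0,0,0]],[[0,0.085,0],[0,0,0]],[[0,0.1,0],[0,0,0]],[[0,0.103,0],[0,0,0]]]'
python3 -m inch '[[[0,0,0.01],[0,0,0]],[[0,0,0.02],[0,0,0]],[[0,0,0.03],[0,0,0]],[[0,0,0.035],[0,0,0]],[[0,0,0.035],[0,0,0]]]'
```

```text
clock: 13.95
tool_pos: [521.2, 42.5, 129.5]
eef_rot: [0.709, 0.705, -0.002, -0.001]
wrist_force: [0.1, -0.1, -4.1]
opening: 0.736
finger_force: 67.1
clock: 14.37
tool_pos: [627.4, 44.4, 128.3]
eef_rot: [0.708, 0.706, -0.001, -0.001]
wrist_force: [0.9, -0.4, -3.4]
opening: 0.737
finger_force: 67.3
clock: 14.78
tool_pos: [623.1, 44.7, 93.7]
eef_rot: [0.708, 0.706, -0.002, -0.002]
wrist_force: [0.6, 0.4, -3.8]
opening: 0.733
finger_force: 67.3
```

```bash
python3 -m inch '[[[0,0,0],[0,0,0]],[[0,0,0],[0,0,0]],[[0,0,0],[0,0,0]]]'
python3 - <<'E'
from h import *
o=robot.observe();print(o["tool_pos"],o["eef_rot"])
c=robot.capture("side")
x,y,z=o["tool_pos"];b=z-67.7
print(box(proj(c,cyl(x,y,[(30,b),(30,b+88),(32.5,b+88),(32.5,b+100)]))).round(1))
d=robot.cut_out("side","honey_jar");print([(x["p"],x["rect"]) for x in d])
E
```

```text
clock: 15.03
tool_pos: [626.3, 44.8, 97.3]
eef_rot: [0.708, 0.706, 0.001, 0.001]
wrist_force: [0.5, 0.3, -3.8]
opening: 0.732
finger_force: 67.3
[626.25096656  44.79934683  97.27088311] [7.08287134e-01 7.05923898e-01 6.68402663e-04 5.81887334e-04]
[201.7 157.9 228.7 203.3]
[(0.95, [203.9, 159.2, 26.9, 47.1]), (0.28, [334.9, 162.3, 21.5, 21.2])]
```

```bash
python3 -m inch '[[[0,0,0.006],[0,0,0]],[[0,0,0.012],[0,0,0]],[[0,0,0.015],[0,0,0]],[[0,0,0.015],[0,0,0]],[[0,0,0.015],[0,0,0]]]'
python3 -m inch '[[[0,0,0.002],[0,0,0]],[[0,0,0.004],[0,0,0]],[[0,0,0.0045],[0,0,0]],[[0,0,0.0045],[0,0,0]]]'
```

```text
clock: 15.55
tool_pos: [625.2, 44.7, 80.6]
eef_rot: [0.708, 0.706, -0.001, -0.0]
wrist_force: [-1.0, -0.4, -4.5]
opening: 0.737
finger_force: 67.3
clock: 15.88
tool_pos: [626.1, 44.8, 77.9]
eef_rot: [0.708, 0.706, 0.001, 0.0]
wrist_force: [-1.8, 0.6, 3.5]
opening: 0.734
finger_force: 67.9
```

```bash
python3 -m inch '[[[0,0,0],[0,0,0]],[[0,0,0],[0,0,0]],[[0,0,0],[0,0,0]],[[0,0,-0.01],[0,0,0]],[[0,0,-0.03],[0,0,0]]]' 0.8
python3 -m inch '[[[0,-0.005,-0.03],[0,0,0]],[[0,-0.025,-0.06],[0,0,0]],[[0,-0.055,-0.07],[0,0,0]],[[0,-0.09,-0.07],[0,0,0]],[[0,-0.125,-0.07],[0,0,0]]]' 1
python3 -m inch '[[[0.025,-0.025,0],[0,0,0]],[[0.055,-0.045,0],[0,0,0]],[[0.085,-0.065,0],[0,0,0]],[[0.115,-0.085,0],[0,0,0]],[[0.145,-0.1,0],[0,0,0]]]'
python3 -m inch '[[[0.03,-0.012,0],[0,0,0]],[[0.055,-0.023,0],[0,0,0]],[[0.0695,-0.0235,0],[0,0,0]],[[0.0695,-0.0235,0],[0,0,0]],[[0.0695,-0.0235,0],[0,0,0]]]'
python3 - <<'E'
from meas import *
C={n:robot.capture(n) for n in("side","top")}
print(robot.observe()["tool_pos"])
for t,(x,y) in dict(pepper_mill=(629.1,145),honey_jar=(626.7,45)).items():
  for n in C:
    pr=[(r,z+10) for r,z in P[t](H[t])]
    print(t,n,box(proj(C[n],cyl(x,y,pr))).round(1))
    for d in robot.cut_out(n,t)[:1]: r=np.array(d["rect"]);print(d["p"],np.r_[r[:2],r[:2]+r[2:]])
up=lambda i: cv2.resize(i,None,fx=3,fy=3,interpolation=cv2.INTER_CUBIC)
cv2.imwrite("pics/m7.png",np.hstack([up(C["side"]["image"][110:280,170:310]),up(C["top"]["image"][110:280,150:270])]))
E
```

```text
clock: 16.3
tool_pos: [623.7, 44.6, 104.7]
eef_rot: [0.708, 0.706, -0.002, -0.002]
wrist_force: [-0.1, 0.2, -0.4]
opening: 0.904
finger_force: 0.0
clock: 16.72
tool_pos: [500.9, 45.2, 178.9]
eef_rot: [0.708, 0.706, 0.002, 0.001]
wrist_force: [-0.1, -0.1, -0.0]
opening: 1.0
finger_force: 0.0
clock: 17.13
tool_pos: [399.9, 191.5, 178.0]
eef_rot: [0.709, 0.706, 0.001, 0.0]
wrist_force: [0.7, 0.1, -0.2]
opening: 0.999
finger_force: 0.0
clock: 17.55
tool_pos: [378.0, 260.7, 177.5]
eef_rot: [0.708, 0.707, 0.0, 0.0]
wrist_force: [-0.4, 0.3, -0.0]
opening: 1.001
finger_force: 0.0
[378.14467739 259.46524714 177.12414174]
pepper_mill side [186.8 159.8 214.9 228.7]
0.63 [188.5 161.4 215.3 226. ]
pepper_mill top [224.7 126.3 251.  164.1]
0.66 [224.4 126.4 250.2 165. ]
honey_jar side [202.2 164.9 228.9 210. ]
0.86 [208.8 166.7 230.2 210.2]
honey_jar top [264.8 130.2 291.2 164.5]
0.59 [265.9 129.7 290.5 166.1]
```

View pics/m7.png

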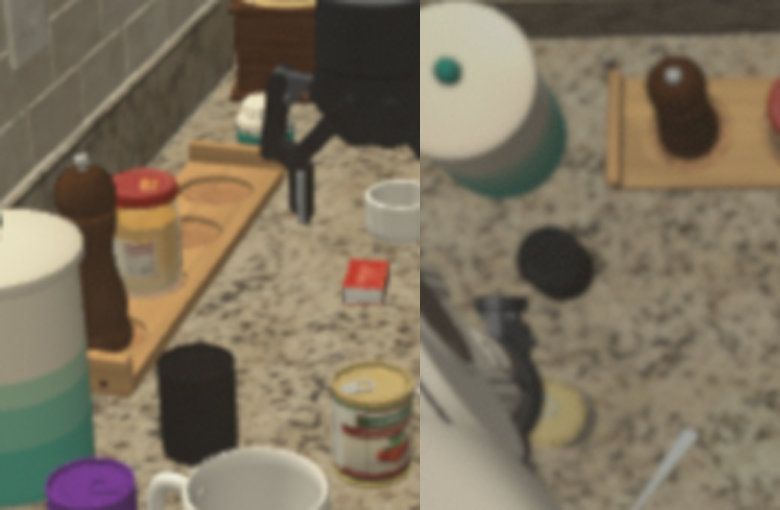

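Mill and jar stand in their wells (boxes match prediction within ~1.5 px). Next the printed tin at (370,415).

```bash
python3 -m inch '[[[0,-0.0005,0.03],[0,0,0]],[[0,-0.0005,0.065],[0,0,0]],[[0,-0.0005,0.1],[0,0,0]],[[0,-0.0005,0.125],[0,0,0]],[[0,-0.0005,0.14],[0,0,0]]]' 1
python3 -m inch '[[[0,0,0.01],[0,0,0]],[[0,0,0.012],[0,0,0]],[[0,0,0.012],[0,0,0]]]'
python3 -m inch '[[[0,0,0],[0,0,0]],[[0,0,0],[0,0,0]],[[0,0,0],[0,0,0]],[[0,0,0],[0,0,0]],[[0,0,0],[0,0,0]]]' -1
python3 -m inch '[[[0,0,-0.01],[0,0,0]],[[0,0,-0.035],[0,0,0]],[[0,0,-0.06],[0,0,0]],[[0,0,-0.06],[0,0,0]],[[0,0,-0.06],[0,0,0]]]'
```

```text
clock: 18.27
tool_pos: [375.9, 258.1, 33.9]
eef_rot: [0.709, 0.705, -0.002, -0.0]
wrist_force: [-0.8, 0.3, 0.1]
opening: 0.997
finger_force: 0.0
clock: 18.52
tool_pos: [377.2, 259.2, 24.2]
eef_rot: [0.709, 0.706, -0.001, -0.0]
wrist_force: [0.6, 0.2, 0.7]
opening: 1.001
finger_force: 0.0
clock: 18.93
tool_pos: [378.6, 260.8, 26.2]
eef_rot: [0.708, 0.706, 0.002, 0.0]
wrist_force: [-0.0, -0.5, 5.8]
opening: 0.664
finger_force: 63.8
clock: 19.35
tool_pos: [378.5, 260.8, 86.0]
eef_rot: [0.708, 0.706, 0.002, 0.0]
wrist_force: [-0.5, -0.4, -1.9]
opening: 0.655
finger_force: 64.2
```

```bash
python3 -m inch '[[[-0.02,0,-0.01],[0,0,0]],[[-0.05,0.005,-0.02],[0,0,0]],[[-0.082,0.012,-0.02],[0,0,0]],[[-0.115,0.02,-0.02],[0,0,0]],[[-0.147,0.028,-0.02],[0,0,0]]]'
python3 -m inch '[[[-0.032,0.01,0],[0,0,0]],[[-0.064,0.02,0],[0,0,0]],[[-0.095,0.03,0],[0,0,0]],[[-0.125,0.05,0],[0,0,0]],[[-0.15,0.075,0],[0,0,0]]]'
python3 -m inch '[[[-0.015,0.028,0],[0,0,0]],[[-0.0185,0.06,0],[0,0,0]],[[-0.0185,0.095,0],[0,0,0]],[[-0.0185,0.125,0],[0,0,0]],[[-0.0185,0.143,0],[0,0,0]]]'
python3 -m inch '[[[0,0,0.01],[0,0,0]],[[0,0,0.025],[0,0,0]],[[0,0,0.04],[0,0,0]],[[0,0,0.045],[0,0,0]],[[0,0,0.045],[0,0,0]]]'
python3 -m inch '[[[0,0,0],[0,0,0]],[[0,0,0],[0,0,0]],[[0,0,0],[0,0,0]]]'
python3 - <<'E'
from h import *
o=robot.observe();print(o["tool_pos"],o["eef_rot"])
c=robot.capture("side")
x,y,z=o["tool_pos"];b=z-26.2
print(box(proj(c,cyl(x,y,[(28.5,b),(28.5,b+72)]))).round(1))
d=robot.cut_out("side","tin");print([(x["p"],x["rect"]) for x in d])
E
```

```text
clock: 19.77
tool_pos: [403.7, 111.4, 103.5]
eef_rot: [0.708, 0.706, -0.001, -0.001]
wrist_force: [0.7, -0.6, -1.9]
opening: 0.664
finger_force: 64.2
clock: 20.18
tool_pos: [477.1, -39.3, 103.0]
eef_rot: [0.709, 0.705, -0.002, -0.002]
wrist_force: [0.3, 0.8, -1.4]
opening: 0.655
finger_force: 64.2
clock: 20.6
tool_pos: [624.3, -56.6, 102.2]
eef_rot: [0.708, 0.706, -0.0, -0.001]
wrist_force: [0.7, -0.1, -1.4]
opening: 0.661
finger_force: 64.4
clock: 21.02
tool_pos: [619.0, -55.9, 56.0]
eef_rot: [0.708, 0.706, -0.002, -0.003]
wrist_force: [-0.3, 0.1, -2.7]
opening: 0.656
finger_force: 64.6
clock: 21.27
tool_pos: [623.1, -56.3, 60.9]
eef_rot: [0.708, 0.706, 0.001, 0.001]
wrist_force: [0.5, 0.6, -2.0]
opening: 0.651
finger_force: 64.6
[623.06560195 -56.33090662  60.91030674] [7.08314408e-01 7.05896385e-01 6.37096360e-04 7.66597091e-04]
[218.4 152.8 240.5 185. ]
[(0.75, [221.4, 151.8, 19.0, 32.8]), (0.67, [187.3, 262.4, 25.7, 48.7]), (0.59, [220.5, 225.1, 29.1, 40.0])]
```

```bash
python3 -m inch '[[[0.001,0.001,0.006],[0,0,0]],[[0.001,0.001,0.012],[0,0,0]],[[0.001,0.001,0.018],[0,0,0]],[[0.001,0.001,0.02],[0,0,0]],[[0.001,0.001,0.02],[0,0,0]]]'
python3 -m inch '[[[0,0,0.002],[0,0,0]],[[0,0,0.004],[0,0,0]],[[0,0,0.0055],[0,0,0]],[[0,0,0.0055],[0,0,0]]]'
```

```text
clock: 21.78
tool_pos: [622.3, -55.1, 38.3]
eef_rot: [0.708, 0.706, -0.001, -0.001]
wrist_force: [0.4, -0.8, -1.2]
opening: 0.657
finger_force: 64.6
clock: 22.12
tool_pos: [623.7, -55.4, 36.2]
eef_rot: [0.708, 0.706, 0.0, 0.001]
wrist_force: [-3.6, -0.1, 7.1]
opening: 0.658
finger_force: 65.2
```

```bash
python3 -m inch '[[[0,0,0],[0,0,0]],[[0,0,0],[0,0,0]],[[0,0,0],[0,0,0]],[[0,0,-0.01],[0,0,0]],[[0,0,-0.03],[0,0,0]]]' 0.7
python3 -m inch '[[[0,0,-0.03],[0,0,0]],[[0,-0.01,-0.06],[0,0,0]],[[0,-0.04,-0.075],[0,0,0]],[[0.01,-0.075,-0.075],[0,0,0]],[[0.03,-0.11,-0.075],[0,0,0]]]' 1
python3 -m inch '[[[0.02,-0.03,0],[0,0,0]],[[0.045,-0.06,0],[0,0,0]],[[0.055,-0.07,0],[0,0,0]],[[0.055,-0.07,0],[0,0,0]]]'
python3 - <<'E'
from meas import *
C={n:robot.capture(n) for n in("side","top")}
print(robot.observe()["tool_pos"])
for t,(x,y,h) in dict(pepper_mill=(629.1,145,10),honey_jar=(626.7,45,10),tin=(624,-55.4,10),ramekin=(433,-138,0)).items():
  for n in C:
    pr=[(r,z+h) for r,z in P[t](H[t])]
    print(t,n,box(proj(C[n],cyl(x,y,pr))).round(1),end=' ')
    for d in robot.cut_out(n,t)[:1]: r=np.array(d["rect"]);print(d["p"],np.r_[r[:2],r[:2]+r[2:]],end=' ')
    print()
up=lambda i: cv2.resize(i,None,fx=4,fy=4,interpolation=cv2.INTER_CUBIC)
cv2.imwrite("pics/m8.png",np.vstack([up(C["side"]["image"][140:210,180:330]),up(C["top"]["image"][170:245,285:385])][:1]+[np.pad(up(C["top"]["image"][120:245,245:395])[:,:600],((0,0),(0,0),(0,0)))[:310*2][:312]]))
cv2.imwrite("pics/m8.png",np.hstack([up(C["side"]["image"][140:250,240:335]),up(C["top"]["image"][135:245,290:390])]))
E
```

```text
clock: 22.53
tool_pos: [621.1, -55.0, 62.0]
eef_rot: [0.708, 0.706, -0.002, -0.002]
wrist_force: [0.1, 0.1, -0.2]
opening: 0.852
finger_force: 0.0
clock: 22.95
tool_pos: [514.2, -26.1, 141.5]
eef_rot: [0.709, 0.705, 0.001, 0.002]
wrist_force: [0.1, 0.4, -0.1]
opening: 1.004
finger_force: 0.0
clock: 23.28
tool_pos: [441.1, 31.9, 140.0]
eef_rot: [0.707, 0.707, -0.0, -0.0]
wrist_force: [-0.1, 0.0, -0.4]
opening: 0.999
finger_force: 0.0
[444.76720401  30.53343241 140.31174142]
pepper_mill side [186.8 159.8 214.9 228.7] 0.96 [188.6 160.8 214.  226. ] 
pepper_mill top [224.7 126.3 251.  164.1] 0.55 [224.7 128.6 249.2 167.2] 
honey_jar side [202.2 164.9 228.9 210. ] 0.71 [209.1 170.2 232.3 212.2] 
honey_jar top [264.8 130.2 291.2 164.5] 0.61 [268.6 130.8 289.5 154.6] 
tin side [218.6 161.1 240.5 193.2] 0.79 [223.6 224.2 250.5 266. ] 
tin top [304.  135.4 328.8 164. ] 0.79 [182.4 184.7 204.3 211.6] 
ramekin side [290.8 169.1 314.7 190.4] 0.58 [294.  172.4 317.  190.7] 
ramekin top [336.6 209.4 363.7 235.7] 0.65 [339.1 207.6 363.6 232.2]
```

View pics/m8.png

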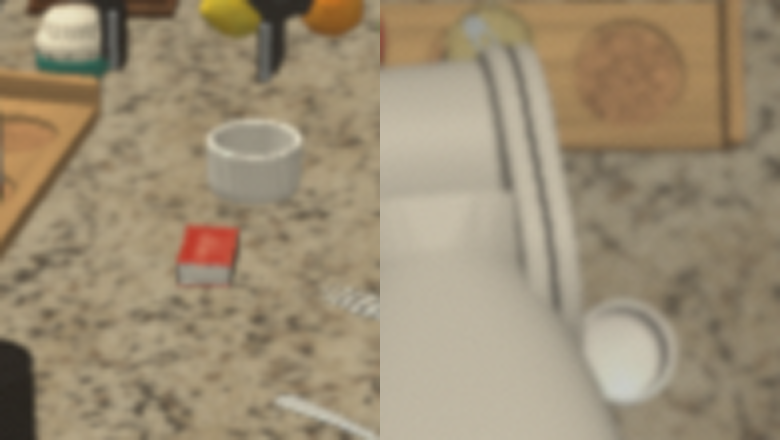

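Ramekin measured at (433,-138): side box (206–302,118–203) and top rim edges match to under 0.5 px. Moving over it.

```bash
python3 -m inch '[[[-0.025,-0.003,0],[0,0,0]],[[-0.06,-0.006,0],[0,0,0]],[[-0.095,-0.009,0],[0,0,0]],[[-0.13,-0.011,0],[0,0,0]],[[-0.16,-0.0115,0],[0,0,0]]]'
python3 -m inch '[[[-0.0085,0,0.02],[0,0,0]],[[-0.0085,0,0.05],[0,0,0]],[[-0.0085,0,0.08],[0,0,0]],[[-0.0085,0,0.09],[0,0,0]],[[-0.0085,0,0.09],[0,0,0]]]'
python3 -m inch '[[[0,0,0],[0,0,0]],[[0,0,0],[0,0,0]],[[0,0,0],[0,0,0]],[[0,0,0],[0,0,0]]]'
```

```text
clock: 24.2
tool_pos: [431.2, -131.7, 139.2]
eef_rot: [0.709, 0.706, -0.0, 0.0]
wrist_force: [1.1, -0.0, 0.9]
opening: 1.0
finger_force: 0.0
clock: 24.62
tool_pos: [428.8, -137.7, 46.3]
eef_rot: [0.709, 0.706, -0.002, -0.003]
wrist_force: [-1.1, 0.1, 0.1]
opening: 1.002
finger_force: 0.0
clock: 24.95
tool_pos: [432.8, -138.4, 50.5]
eef_rot: [0.708, 0.706, 0.001, 0.001]
wrist_force: [0.0, -0.3, 0.1]
opening: 1.002
finger_force: 0.0
```

```bash
python3 -m inch '[[[0,0,0.008],[0,0,0]],[[0,0,0.016],[0,0,0]],[[0,0,0.024],[0,0,0]],[[0,0,0.032],[0,0,0]],[[0,0,0.038],[0,0,0]]]'
python3 -m inch '[[[0,0,0.003],[0,0,0]],[[0,0,0.006],[0,0,0]],[[0,0,0.006],[0,0,0]],[[0,0,0.006],[0,0,0]]]'
python3 -m inch '[[[0,0,0],[0,0,0]],[[0,0,0],[0,0,0]],[[0,0,0],[0,0,0]],[[0,0,0],[0,0,0]],[[0,0,0],[0,0,0]]]' -1
```

```text
clock: 25.37
tool_pos: [430.8, -137.8, 9.9]
eef_rot: [0.708, 0.706, -0.0, -0.001]
wrist_force: [0.1, -0.1, -0.6]
opening: 1.001
finger_force: 0.0
clock: 25.7
tool_pos: [431.6, -138.1, 5.2]
eef_rot: [0.708, 0.706, -0.0, -0.0]
wrist_force: [-0.7, 1.2, 0.7]
opening: 0.999
finger_force: 0.0
clock: 26.12
tool_pos: [432.0, -138.3, 6.3]
eef_rot: [0.708, 0.706, 0.0, 0.001]
wrist_force: [-2.2, 0.3, 5.2]
opening: 0.763
finger_force: 66.2
```

```bash
python3 -m inch '[[[0,0,-0.01],[0,0,0]],[[0,0,-0.03],[0,0,0]],[[0,0,-0.055],[0,0,0]],[[-0.005,0.005,-0.07],[0,0,0]],[[-0.01,0.025,-0.07],[0,0,0]]]'
python3 -m inch '[[[-0.007,0.03,0],[0,0,0]],[[-0.007,0.06,0],[0,0,0]],[[-0.007,0.09,0],[0,0,0]],[[-0.007,0.12,0],[0,0,0]],[[-0.007,0.145,0],[0,0,0]]]'
python3 -m inch '[[[0,0.015,0],[0,0,0]],[[0,0.02,0.005],[0,0,0]],[[0,0.02,0.02],[0,0,0]],[[0,0.02,0.03],[0,0,0]],[[0,0.02,0.035],[0,0,0]]]'
python3 -m inch '[[[0,0,0],[0,0,0]],[[0,0,0],[0,0,0]],[[0,0,0],[0,0,0]],[[0,0,0],[0,0,0]]]'
python3 - <<'E'
from h import *
o=robot.observe();print(o["tool_pos"],o["eef_rot"])
c=robot.capture("side")
x,y,z=o["tool_pos"];b=z-6.3
print(box(proj(c,cyl(x,y,[(30,b),(34,b+38)]))).round(1))
d=robot.cut_out("side","ramekin");print([(x["p"],x["rect"]) for x in d])
cv2.imwrite("pics/m9.png",cv2.resize(c["image"][110:220,190:300],None,fx=5,fy=5,interpolation=cv2.INTER_CUBIC))
E
```

```text
clock: 26.53
tool_pos: [456.2, -148.6, 78.6]
eef_rot: [0.708, 0.706, 0.0, 0.001]
wrist_force: [0.8, -0.5, -0.5]
opening: 0.765
finger_force: 67.1
clock: 26.95
tool_pos: [603.5, -155.7, 75.4]
eef_rot: [0.708, 0.706, 0.0, 0.0]
wrist_force: [0.3, -0.6, -0.5]
opening: 0.762
finger_force: 67.1
clock: 27.37
tool_pos: [619.0, -155.3, 37.8]
eef_rot: [0.708, 0.706, -0.001, -0.002]
wrist_force: [-0.8, -0.2, -1.9]
opening: 0.766
finger_force: 67.1
clock: 27.7
tool_pos: [622.0, -156.0, 41.3]
eef_rot: [0.708, 0.706, 0.0, 0.001]
wrist_force: [1.3, -0.3, -0.3]
opening: 0.764
finger_force: 67.1
[ 621.97122582 -156.03513826   41.32089628] [7.08398261e-01 7.05812474e-01 4.13172165e-04 6.95732035e-04]
[228.9 150.7 252.2 170.9]
[(0.72, [230.2, 152.9, 20.9, 18.5])]
```

View pics/m9.png

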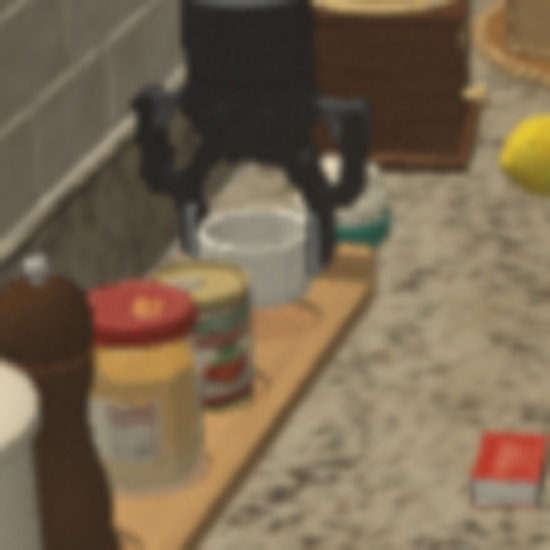

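The ramekin (250,255) hangs level over the last well; mill, jar, tin in a row. Lowering slowly.

```bash
python3 -m inch '[[[0.0007,0.0003,0.005],[0,0,0]],[[0.0007,0.0003,0.01],[0,0,0]],[[0.0007,0.0003,0.014],[0,0,0]],[[0.0007,0.0003,0.014],[0,0,0]],[[0.0007,0.0003,0.014],[0,0,0]]]'
python3 -m inch '[[[0,0,0.002],[0,0,0]],[[0,0,0.004],[0,0,0]],[[0,0,0.006],[0,0,0]],[[0,0,0.006],[0,0,0]],[[0,0,0.006],[0,0,0]]]'
python3 -m inch '[[[0,0,0.0015],[0,0,0]],[[0,0,0.003],[0,0,0]],[[0,0,0.003],[0,0,0]],[[0,0,0.003],[0,0,0]]]'
```

```text
clock: 28.22
tool_pos: [621.3, -154.9, 25.5]
eef_rot: [0.708, 0.706, -0.0, -0.001]
wrist_force: [0.4, -0.1, -0.4]
opening: 0.765
finger_force: 67.1
clock: 28.63
tool_pos: [621.7, -155.0, 20.1]
eef_rot: [0.708, 0.706, -0.0, -0.0]
wrist_force: [-0.5, -0.4, -0.8]
opening: 0.769
finger_force: 67.1
clock: 28.97
tool_pos: [621.7, -155.1, 17.2]
eef_rot: [0.708, 0.706, -0.0, -0.0]
wrist_force: [0.1, 0.0, -1.0]
opening: 0.765
finger_force: 67.1
```

```bash
python3 -m inch '[[[0,0,0.001],[0,0,0]],[[0,0,0.0015],[0,0,0]],[[0,0,0.0015],[0,0,0]]]'
python3 -m inch '[[[0,0,0],[0,0,0]],[[0,0,0],[0,0,0]],[[0,0,0],[0,0,0]],[[0,0,-0.005],[0,0,0]],[[0,0,-0.015],[0,0,0]]]' 0.85
python3 -m inch '[[[0,0,-0.03],[0,0,0]],[[0,0,-0.065],[0,0,0]],[[0,-0.02,-0.09],[0,0,0]],[[0,-0.055,-0.1],[0,0,0]],[[0,-0.09,-0.1],[0,0,0]]]'
python3 -m inch '[[[-0.02,-0.03,0],[0,0,0]],[[-0.05,-0.055,0],[0,0,0]],[[-0.085,-0.075,0],[0,0,0]],[[-0.12,-0.09,0],[0,0,0]],[[-0.15,-0.1,0],[0,0,0]]]'
python3 -m inch '[[[0,0,0],[0,0,0]],[[0,0,0],[0,0,0]],[[0,0,0],[0,0,0]]]'
python3 - <<'E'
from meas import *
C={n:robot.capture(n) for n in("side","top")}
o=robot.observe();print(o["tool_pos"],o["clock"])
for t,(x,y,h) in dict(pepper_mill=(629.1,145,10),honey_jar=(626.7,45,10),tin=(624,-55.4,10),ramekin=(622,-155,10)).items():
  for n in C:
    pr=[(r,z+h) for r,z in P[t](H[t])]
    print(t,n,box(proj(C[n],cyl(x,y,pr))).round(1),end=' ')
    for d in robot.cut_out(n,t)[:2]: r=np.array(d["rect"]);print(d["p"],np.r_[r[:2],r[:2]+r[2:]],end=' ')
    print()
up=lambda i: cv2.resize(i,None,fx=4,fy=4,interpolation=cv2.INTER_CUBIC)
cv2.imwrite("pics/m10.png",np.hstack([up(C["side"]["image"][145:245,185:270]),up(C["top"]["image"][120:220,290:390])]))
E
```

```text
clock: 29.22
tool_pos: [622.0, -155.1, 16.4]
eef_rot: [0.708, 0.706, 0.0, 0.0]
wrist_force: [-1.8, -0.1, 2.8]
opening: 0.765
finger_force: 67.6
clock: 29.63
tool_pos: [620.6, -154.8, 29.7]
eef_rot: [0.708, 0.706, -0.001, -0.001]
wrist_force: [0.4, 0.3, 0.1]
opening: 0.923
finger_force: 0.0
clock: 30.05
tool_pos: [534.4, -155.5, 135.6]
eef_rot: [0.708, 0.706, 0.002, 0.004]
wrist_force: [-1.2, 0.4, 0.1]
opening: 0.924
finger_force: 0.0
clock: 30.47
tool_pos: [429.9, -306.2, 132.5]
eef_rot: [0.709, 0.706, -0.0, 0.001]
wrist_force: [1.1, 0.5, -0.6]
opening: 0.925
finger_force: 0.0
clock: 30.72
tool_pos: [431.5, -304.3, 131.4]
eef_rot: [0.708, 0.706, 0.0, 0.0]
wrist_force: [-0.2, 0.2, -0.7]
opening: 0.925
finger_force: 0.0
[ 431.87885381 -303.36502149  131.11902504] 30.8167
pepper_mill side [186.8 159.8 214.9 228.7] 0.8 [189.2 157.  213.3 226.5] 
pepper_mill top [224.7 126.3 251.  164.1] 0.61 [225.1 128.9 248.9 163.1] 0.55 [366.5 254.5 386.4 279.5] 
honey_jar side [202.2 164.9 228.9 210. ] 0.7 [206.  167.  231.4 213.8] 
honey_jar top [264.8 130.2 291.2 164.5] 0.94 [266.1 133.  292.1 167.8] 
tin side [218.6 161.1 240.5 193.2] 0.71 [223.7 159.2 240.1 193.2] 0.61 [222.7 227.7 251.  266.5] 
tin top [304.  135.4 328.8 164. ] 0.93 [182.6 184.9 206.6 211.7] 0.7 [120.5 179.7 147.4 205.5] 
ramekin side [229.3 158.6 252.4 178.9] 0.81 [236.5 163.1 251.3 178.5] 
ramekin top [340.4 137.1 367.3 164.5] 0.68 [336.6 134.8 366.6 163.4]
```

View pics/m10.png

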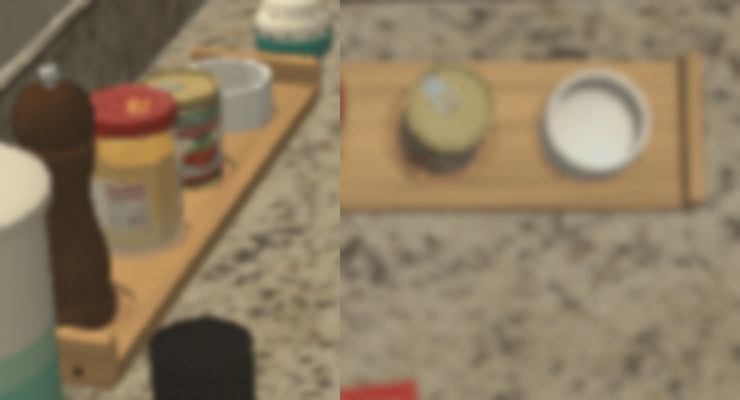

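The picture shows all four things seated upright in order: mill (60,200), jar (135,170), tin (190,130), ramekin (240,95). The gripper is clear of everything, so I'm handing in.

```bash
python3 -c "
from station import robot
print(robot.close_job())"
```

```text
the job is handed in; nothing more can be done
None
```

The job is handed in at about 31 s: pepper mill, jar, tin and ramekin each stand upright and fully down in their own wells, tallest next to the canister, and the garlic and matchbox were not touched; the hand-in returned no verdict.

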